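# Click the ochre pigment cartridge into the marker-refill dock

### The arm

A 7-joint arm with a two-finger parallel gripper is mounted at the origin on the work surface. World frame = base frame: x ahead of the robot, y to its left, z up, the work surface at z = 0. Lengths are in m, angles in rad, forces in N, time in s.
With the tool pointing down it reaches from about 0.4 to 0.85 m from the base axis. Payload 10.4 kg.
Tool frame: the origin (TCP) lies midway between the tips of the shut fingers; the grasp point (between the pads) lies 19 mm behind it (manip.hold_point_z is the distance from the TCP to the grasp point, in m); z points along the fingers, y is the line along which they close (so a half turn about z gives the same grasp; the last joint's range is limited). The gripper opens to 85 mm and grips with 20 to 120 N. Pads are 22 mm wide; open, the fingers measure 114 mm over their backs; the gripper's body (76 mm by 85 mm) begins 54 mm behind the grasp point. The pads swing forward as they close: fully open they stand 13 mm farther back than shut.
Start: joints at [1.257, 0.332, -0.065, 1.46, 0.022, 1.35, -0.088], TCP at [0.179, -0.599, 0.231] pointing down, gripper open.
Joint ranges: [-2.6, 2.6], [-0.5, 2.12], [-1.47, 1.34], [0.16, 2.42], [-1.27, 4.41], [0.06, 2.06], [-2.6, 2.6]. Speed limits (rad/s): [2.22, 2.22, 2.79, 2.79, 3.14, 3.14, 3.14].

### API

Orientations are given as a unit quaternion [x, y, z, w].
In Python, from workcell import manip, eyes, job gives the robot as it stands.
- The arm moves only by the shell command python3 -m crank 'ROWS' [FORCE]. ROWS is JSON, a list that holds one entry, the list of rows, each a list of 7 numbers: the finger opening in cm, from 0 to 8.54, then the shift along the world's x, y, z in cm, then the turn, a rotation vector about the world's x, y, z in degrees. In form: [[[hand, x, y, z, ax, ay, az], ...]]. A call has 1 to 20 rows; each row shifts and turns the commanded pose from where the row before left it; what a row does not reach is not made up. A row lasts 1/8 s, in which the tool goes at most 62.5 mm and 10.7 degrees, less where a joint would pass 70% of its speed; a pose out of reach is approached as far as the arm can. A call with a gripper value outside its range is refused whole. The fingers move at their own pace and stop on an object; FORCE is the grip in N (left out, the last holds). Time passes only in rows, so rows that do not move let the fingers close. It gives the time, the measured TCP pose, the force, the opening and the grip force at its end, in the units of the state.
- manip.get_obs(): the state, without advancing time (a new reading comes with each control period).
- eyes.camera(name): name is "scene" or "top" or "wrist"; returns (picture, depth): 420x560x3 uint8, red, green, blue; 420x560 float32, m along the optical axis (not along the pixel's ray), 0 where there is no reading.
- eyes.camera_params(name): a dict with "fx", "fy", "cx", "cy" (pixels), "world_from_camera" (4x4, takes a point from camera to world coordinates); the wrist camera has in their place "hand_eye" (4x4, takes a point from camera to tool coordinates, whose origin is the TCP and whose axes are the flange's). Camera axes: x right, y down, z forward; pixel columns grow to the right and rows downward; lengths in m; the calibration is good to about 2 mm. The wrist camera is an equidistant fisheye: a pixel r from the principal point sees the ray r / f radians off the axis. A picture is of the moment at which its call begins: read the wrist's pose just before it. camera_params takes no time and is no camera call.
- job.hand_in(): hands the job in; it is judged then, once.
The state is a dict: "clock": time; "joint_pos": joint angles; "joint_velocities": joint speeds; "tau": joint torques, N m; "position": TCP position; "ee_rot": TCP orientation; "ft_force": force on the tool from outside, world axes, zero at the start; "torque": the same for the moment, N m; "grip_width": opening from 0.0 (shut) to 1.0 (fully open); "grasp_force": force on a finger pad.
Only numpy, scipy, OpenCV 4.12 (cv2) and the standard library are available. Lean on these libraries where they do the work, as an engineer would, in place of code of your own. Each camera call takes 0.05 s, during which the arm holds its last target. There are 200 camera calls.

### The job

Load the ochre-yellow pigment cartridge into the white refill dock: stand it at the channel's open mouth with its white nose foremost and slide it in until the orange sprung catch has snapped in behind it and holds it in against the sprung ejector, then let go. The catch is adjustable and may sit a little nearer or deeper than usual, so go by feel and do not ram the cartridge against its end stop or jam it hard into the guides. Leave the other cartridges and the things on the table where they are.

Things in the scene. Friction and masses are not known exactly. Their poses are not given: they have to be found in the camera images.
- ochre_center (a point): ochre-yellow pigment cartridge: grey body 110 long x 38 wide x 72 high, mass about 0.2 kg, standing on the table; this point is its centre, 36 mm above its underside. x runs lengthwise to the nose end, z up. The top cap and side labels are ochre. The last 12 mm at the +x end are a white nose 30 wide (4 to 64 mm above the underside); it goes into the dock first. The flat sides and the rear end face are free to hold or push.
- ochre_nose (a point): middle of the ochre cartridge's nose end face, 55 mm ahead of its centre along its x
- crimson_center (a point): crimson-red pigment cartridge: grey body 110 long x 38 wide x 72 high, mass about 0.2 kg, standing on the table; centre, axes as the ochre one; not to be moved
- olive_center (a point): olive-green pigment cartridge: grey body 110 long x 38 wide x 72 high, mass about 0.2 kg, standing on the table; centre, axes as the ochre one; not to be moved
- dock: white refill dock fixed to the table; origin on the table at the channel's mouth, mid-width; x points into the channel (push direction), y left when looking in, z up. White floor plate 8 mm thick, 100 wide, from x = -120 to +270 mm: the cartridge stands and slides on it, its centre then 44 mm above the table.
- dock_mouth (a point): mid-width of the channel's mouth, on the floor plate (8 mm up), axes as the dock. From here inwards aluminium guide walls 26 mm high (tops 34 mm above the table) stand 41 mm apart, 1.5 mm free each side of the cartridge, open above for the first 130 mm; flared lips begin 28 mm before the mouth, where they are 55 mm apart.
- dock_hood (a point): middle of the near edge of the hood's top, 91 mm above the table, 130 mm in from the mouth. The hood (53 wide, 105 long, 83 mm free above the table) covers the deep end, so the cartridge only goes in by sliding; fingers must stay on its rear part.
- catch_mid (a point): point of the dock 50 mm in from the mouth, 17 mm above the table: where the orange pawl's tip lies at the mid setting. The pawl arm (top 24 mm above the table) slants in through a gap in the left wall, 9 mm into the channel; the cartridge pushes it aside and it springs in behind its rear face. Real setting: anywhere within 20 mm nearer or deeper, not reported.
- ejector_mid (a point): point of the dock 158.5 mm in from the mouth: face of the brass sprung ejector plate at mid setting, always 108.5 mm beyond the pawl's resting tip. It pushes the nose back with 3.5 N at touch plus 1.3 N per mm. The pawl snaps in at about 4.5 mm (9.5 N; the cartridge then rests back at 1.5 mm); at 8.5 mm (14.5 N) is a rigid stop, not to be loaded above 22 N. Friction adds 1 to 4 N.
- pawl (a joint): angle of the orange pawl, rad: 0 sprung in (blocking); about 0.2 to 0.3 while the cartridge's side holds it aside
Mind the look-alikes: they are no part of the job. Of the things that look like the part that bears ochre_center, the smallest one is meant.

How it is judged:
On the way, in this order (a step that is already met when the one before it is completed fails the run):
1. the ochre cartridge, upright and nose first, has entered between the guide walls (y of ochre_center in the frame of dock between -0.004 and 0.004 m and z of ochre_center in the frame of dock between 0.038 and 0.05 m and angle between the x axis of ochre_center and the x axis of dock, either way round below 0.06 rad and angle between ochre_center's own z axis and vertical below 0.06 rad and x of ochre_center in the frame of dock between -0.052 and 0.03 m and x of ochre_nose in the frame of dock above 0.002 m).
2. the cartridge pushes the pawl aside (y of ochre_center in the frame of dock between -0.004 and 0.004 m and z of ochre_center in the frame of dock between 0.038 and 0.05 m and angle between the x axis of ochre_center and the x axis of dock, either way round below 0.06 rad and angle between ochre_center's own z axis and vertical below 0.06 rad and value of joint pawl above 0.12 rad).
At the end, for the whole second after the job is handed in: The ochre cartridge stands upright in the channel (within 4 mm of its mid-line and 0.06 rad of its direction, nose inward, its centre more than 76 mm past the mouth), at rest and released; the pawl is back in (under 0.06 rad) and carries more than 1.5 N, holding the cartridge against the ejector (y of ochre_center in the frame of dock between -0.004 and 0.004 m and z of ochre_center in the frame of dock between 0.038 and 0.05 m and angle between the x axis of ochre_center and the x axis of dock, either way round below 0.06 rad and angle between ochre_center's own z axis and vertical below 0.06 rad and x of ochre_center in the frame of dock above 0.076 m and x of ochre_nose in the frame of dock above 0.13 m and value of joint pawl below 0.06 rad and contact force between ochre and pawl above 1.5 N and linear speed of ochre below 0.02 m/s); the robot touches nothing.
It fails at once if the cartridge is rammed on its end stop (more than 22 N on the ejector) (contact force between ochre and ejector above 22 N).
It fails at once if the cartridge, once in the channel, is jammed on its floor or guides with more than 40 N (x of ochre_nose in the frame of dock above 0 m and contact force between ochre and dock above 40 N).
It fails at once if another cartridge or a thing on the table is moved more than 25 mm (distance of any of crimson_center, olive_center, tumbler, paint_jar, thread_cone, tape_roll, marker0, marker1 from where it was at the start of the episode above 0.025 m).
It also fails if it takes over 72 s, if anything falls off the work surface, if the arm or the gripper's body presses on something with over 40 N, if the wrist force passes 120 N, or if a joint passes its speed limit or range.

## Working session

There is one attempt and no reset: what is moved stays moved. The work goes in short steps, Python scripts to look and compute and a shell command to move; the robot and the scene stay as the last step left them, time stands still between calls to the robot, and variables do not carry over. Pictures are saved under pics/ and viewed, at most 10 in all, crops included, and the job is handed in when it is done.

```bash
mkdir -p pics; ls; python3 - <<'E'
from workcell import manip, eyes
import cv2,numpy as np
for n in("scene","top"):
    p,d=eyes.camera(n); cv2.imwrite(f"pics/{n}0.png",p[:,:,::-1]); np.savez(f"{n}0.npz",p=p,d=d); print(n,eyes.camera_params(n))
o=manip.get_obs(); print(o, manip.hold_point_z)
E
```

```text
pics
scene {'fx': 545.4727644502262, 'fy': 545.4727644502262, 'cx': 281.1587416294455, 'cy': 212.22906068172384, 'world_from_camera': array([[-0.8937887 ,  0.2380605 , -0.38009071,  0.93297916],
       [ 0.44839717,  0.49141645, -0.74662564,  0.8640076 ],
       [ 0.00904075, -0.83775717, -0.54596813,  0.69347819],
       [ 0.        ,  0.        ,  0.        ,  1.        ]])}
top {'fx': 404.97670639380675, 'fy': 404.97670639380675, 'cx': 276.43838879401693, 'cy': 208.61638377094883, 'world_from_camera': array([[ 0.00722694, -0.97296642,  0.23083352,  0.3111685 ],
       [-0.99996266, -0.00593787,  0.00627864,  0.05362476],
       [-0.00473825, -0.23087027, -0.972973  ,  0.97376243],
       [ 0.        ,  0.        ,  0.        ,  1.        ]])}
{'clock': 0.1, 'joint_pos': array([ 1.25735638,  0.33278431, -0.06469279,  1.46086975,  0.0216046 ,
        1.34992897, -0.0884519 ]), 'joint_velocities': array([ 0.00118746, -0.00199625, -0.00144894, -0.00312482, -0.00143221,
       -0.0014163 , -0.00165619]), 'tau': array([ 1.88455742e-03, -6.26750278e+01,  4.95383434e-02, -3.92429996e+01,
        1.64662383e-02,  7.01412544e-03,  8.87074521e-05]), 'position': array([ 0.17911273, -0.5984188 ,  0.23060477]), 'ee_rot': array([ 9.89440452e-01,  1.44938513e-01, -1.27167796e-04, -6.34803398e-04]), 'ft_force': array([ 0.02730324, -0.29708535, -0.45975871]), 'torque': array([-0.02632858,  0.03107965,  0.0076122 ]), 'grasp_force': 0.0, 'grip_width': 1.0043006376479482} 0.0187
```

View pics/top0.png

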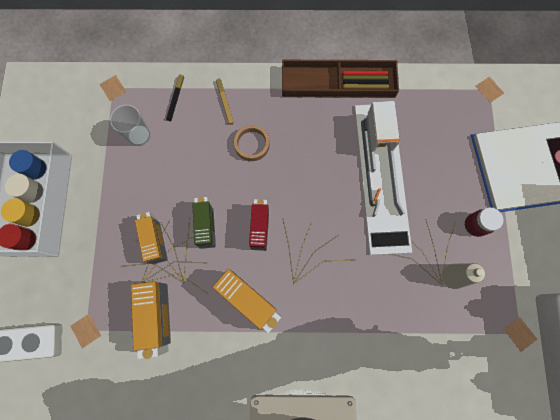

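View pics/scene0.png

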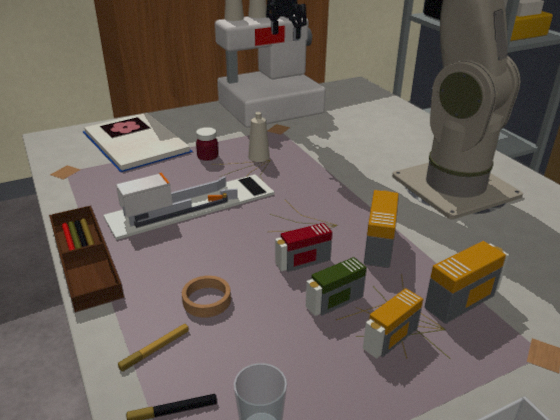

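The top view shows three ochre cartridges, at about (149,238), (146,316) and (247,299). The one at (149,238) looks smallest and about the same size as the crimson and olive ones. The dock is at about (383,180), with its mouth toward the robot at the bottom. I'll confirm in a crop and measure.

```bash
cat > h.py <<'E'
import numpy as np,cv2
from workcell import eyes
def ray(n,uv,z):
    c=eyes.camera_params(n);T=c["world_from_camera"]
    uv=np.atleast_2d(uv).astype(float)
    d=np.c_[(uv[:,0]-c["cx"])/c["fx"],(uv[:,1]-c["cy"])/c["fy"],np.ones(len(uv))]@T[:3,:3].T
    o=T[:3,3]; return o+d*((z-o[2])/d[:,2])[:,None]
def cloud(n,d):
    c=eyes.camera_params(n);T=c["world_from_camera"];v,u=np.indices(d.shape)
    return np.stack([(u-c["cx"])/c["fx"]*d,(v-c["cy"])/c["fy"]*d,d],-1)@T[:3,:3].T+T[:3,3]
E
python3 - <<'E'
from h import *
f=np.load("top0.npz");p,d=f["p"],f["d"];W=cloud("top",d)
hsv=cv2.cvtColor(p,cv2.COLOR_RGB2HSV)
for nm,lo,hi in(("ochre",(12,150,90),(28,255,255)),("red",(170,150,60),(180,255,255)),("olive",(35,100,20),(60,255,255))):
    m=cv2.inRange(hsv,lo,hi)
    for c in cv2.findContours(cv2.morphologyEx(m,cv2.MORPH_CLOSE,np.ones((5,5))),0,2)[0]:
        if cv2.contourArea(c)<250: continue
        k=np.zeros_like(m);cv2.drawContours(k,[c],-1,1,-1)
        z=W[...,2][(k>0)&(d>0)];zt=np.percentile(z,80)
        q=ray("top",c[:,0],zt)[:,:2];r=cv2.minAreaRect((q*1000).astype(np.float32))
        print(nm,c[:,0].mean(0).round(),"ztop %.3f"%zt,np.round(r[0],1),np.round(r[1],1),round(r[2],1))
a=cv2.resize(p[195:290,110:220],None,fx=5,fy=5,interpolation=2)
cv2.imwrite("pics/crop_o.png",a[:,:,::-1])
a=cv2.resize(p[95:260,340:430],None,fx=3.6,fy=3.6,interpolation=2)
cv2.imwrite("pics/crop_d.png",a[:,:,::-1])
E
```

```text
ochre [151. 319.] ztop 0.102 [289.3 322.6] [134.7  73.9] 7.3
ochre [248. 301.] ztop 0.102 [323.9 126.3] [134.7  51.3] 50.6
ochre [149. 239.] ztop 0.074 [456.2 343.7] [99.9 50.3] 15.9
ochre [ 19. 213.] ztop 0.067 [518.  657.7] [82.4 53.7] 75.5
red [256. 230.] ztop 0.074 [485.7  99.5] [37.4 96.4] 87.1
olive [205. 225.] ztop 0.074 [490.8 225.8] [97.4 43.7] 5.9
```

View pics/crop_o.png

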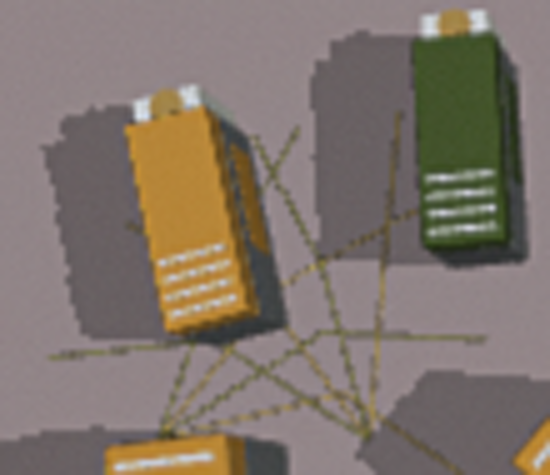

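View pics/crop_d.png

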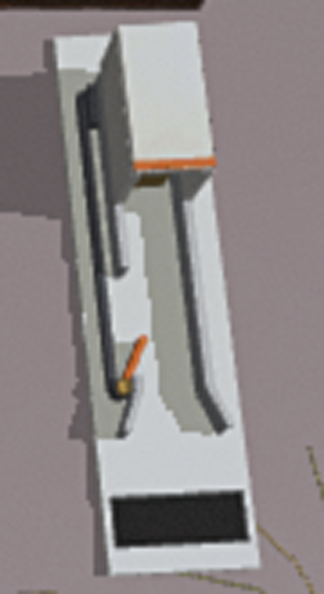

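The crop confirms it: the small ochre cartridge at crop (190,215) has its white nose at the far end, and its top at 74 mm matches the 72 mm cartridge. The other two ochre ones stand about 102 mm high. The dock's mouth faces the robot, with the pawl at crop (135,365) and the hood at the far end. Next I'll get precise poses.

```bash
python3 - <<'E'
from h import *
f=np.load("top0.npz");p,d=f["p"],f["d"];W=cloud("top",d)
hsv=cv2.cvtColor(p,cv2.COLOR_RGB2HSV)
def rect(k,z,nm):
    c=max(cv2.findContours(k,0,2)[0],key=cv2.contourArea)
    q=ray("top",c[:,0],z)[:,:2]*1000;r=cv2.minAreaRect(q.astype(np.float32))
    print(nm,np.round(r[0],1),np.round(r[1],1),round(r[2],2)); return r
# ochre cap: bright ochre top only
roi=np.zeros(d.shape,np.uint8);roi[205:268,125:165]=1
m=(cv2.inRange(hsv,(12,100,90),(28,255,255))>0)&(roi>0)
print("V",np.percentile(hsv[...,2][m],[5,20,50,80]))
top=((W[...,2]>0.066)&(W[...,2]<.085)&(roi>0)).astype(np.uint8)
rect(cv2.morphologyEx(top,cv2.MORPH_OPEN,np.ones((3,3))),.072,"ochre top(with nose?)")
m2=(m&(hsv[...,2]>170)).astype(np.uint8);rect(cv2.morphologyEx(m2,cv2.MORPH_CLOSE,np.ones((5,5))),.072,"ochre bright")
roi=np.zeros(d.shape,np.uint8);roi[90:265,345:425]=1
h=((W[...,2]>.085)&(W[...,2]<.1)&(roi>0)).astype(np.uint8);rect(h,.091,"hood");print("hood z",np.median(W[...,2][h>0]))
w=((W[...,2]>.004)&(W[...,2]<.013)&(roi>0)).astype(np.uint8);
pl=((W[...,2]>.004)&(roi>0)).astype(np.uint8)
P=W[w>0];print("plate z",np.median(P[:,2]))
# plate edges: leftmost/rightmost plate pixel in rows near mouth end
L=[];R=[]
for v in range(110,240):
    u=np.where(w[v])[0]
    if len(u)<5: continue
    L.append(ray("top",[u[0]-.5,v],.008)[0,:2]);R.append(ray("top",[u[-1]+.5,v],.008)[0,:2])
for nm,a in(("L",L),("R",R)):
    a=np.array(a)*1000;c=np.polyfit(a[:,0],a[:,1],1)
    for _ in range(5):
        e=a[:,1]-np.polyval(c,a[:,0]);k=abs(e)<2;c=np.polyfit(a[k,0],a[k,1],1)
    print(nm,len(a),k.sum(),"yaw",np.degrees(np.arctan(c[0])),"y@x=400,500",np.polyval(c,[400,500]))
rect(w|pl,.008,"plate+")
nr=w.copy();nr[:225]=0;ys,xs=np.where(nr);
print("near edge rows",[ (u,np.where(w[:,u])[0].max()) for u in (375,385,395,405)],ray("top",[[390,np.where(w[:,390])[0].max()+.5]],.008)*1000)
E
```

```text
V [104. 127. 182. 184.]
ochre top(with nose?) [455.4 350.3] [98.9 38.8] 15.9
ochre bright [455.5 351.4] [95.8 36.1] 15.9
hood [ 733.4 -195.5] [106.2  54.6] 3.52
hood z 0.09159887811913414
plate z 0.008475722757891213
L 130 7 yaw -2.066699937158289 y@x=400,500 [-121.2932514  -124.90188846]
R 130 8 yaw -0.8008271403568599 y@x=400,500 [-274.12983706 -275.52763512]
plate+ [ 633.  -204.5] [404.6 115.5] 3.16
near edge rows [(375, np.int64(254)), (385, np.int64(256)), (395, np.int64(253)), (405, np.int64(256))] [[ 417.64000343 -210.96075199    8.        ]]
```

```bash
python3 - <<'E'
from h import *
f=np.load("top0.npz");p,d=f["p"],f["d"]
C=lambda x,y:(340+(x+.5)/3.6-.5,95+(y+.5)/3.6-.5)
for nm,x,y,z in(("near L",108,575,.008),("near R",259,568,.008),("far L",55,38,.008),("hood near L",135,160,.091),("hood near R",215,158,.091),("hood far L",119,27,.091),("hood far R",198,22,.091),("lipR",228,430,.034),("lipL",124,436,.034),("wallL mouth in",137,378,.034),("wallR mouth in",203,390,.034),("pawl tip",142,338,.024)):
    print(nm,np.round(ray("top",C(x,y),z)[0]*1000,1))
f=np.load("scene0.npz");p,d=f["p"],f["d"]
cv2.imwrite("pics/crop_s.png",cv2.resize(p[160:240,95:285],None,fx=4.2,fy=4.2,interpolation=2)[:,:,::-1])
E
```

```text
near L [ 429.5 -163.2    8. ]
near R [ 434.9 -263.4    8. ]
far L [ 818.6 -142.7    8. ]
hood near L [ 688.7 -174.4   91. ]
hood near R [ 690.4 -226.2   91. ]
hood far L [ 783.2 -168.5   91. ]
hood far R [ 787. -221.   91.]
lipR [ 522.6 -240.8   34. ]
lipL [ 518.1 -172.1   34. ]
wallL mouth in [ 557.7 -182.6   34. ]
wallR mouth in [ 549.7 -226.    34. ]
pawl tip [ 588.3 -189.9   24. ]
```

View pics/crop_s.png

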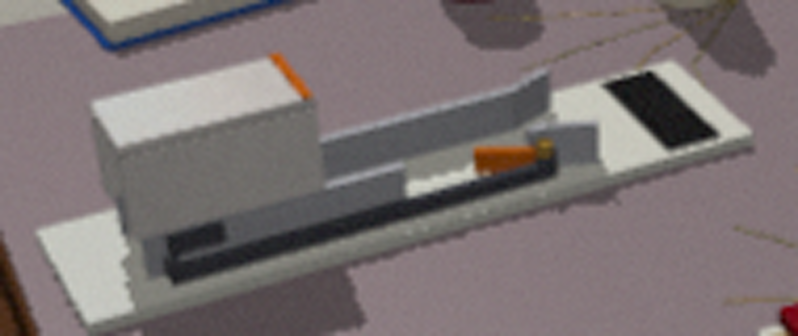

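The dock corners agree on a mouth at about (551.5, −207) mm with a yaw of about 3.2°. The ochre centre is at about (461, 352) mm with a yaw of 15.9°. I'll approach to above the rear part of the cartridge.

```bash
python3 -m crank '[[[8.5,3,4,0,0,0,0],[8.5,3,4,0,0,0,0],[8.5,3,4,0,0,0,0],[8.5,3,4,0,0,0,0],[8.5,3,4,0,0,0,0],[8.5,3,4,0,0,0,0],[8.5,3,4,0,0,0,0],[8.5,3,4,0,0,0,0],[8.5,3,4,0,0,0,0],[8.5,3,4,0,0,0,-0.8],[8.5,0,0,0,0,0,0]]]'
python3 -m crank '[[[8.5,-0.4,5,0,0,0,0],[8.5,-0.4,5,0,0,0,0],[8.5,-0.4,5,0,0,0,0],[8.5,-0.4,5,0,0,0,0],[8.5,-0.4,5,0,0,0,0],[8.5,-0.4,5,0,0,0,0],[8.5,-0.4,5,0,0,0,0],[8.5,-0.4,5,0,0,0,0],[8.5,-0.4,5,0,0,0,0],[8.5,-0.4,5,0,0,0,0],[8.5,-0.4,4,0,0,0,0],[8.5,0,0,0,0,0,0],[8.5,0,0,0,0,0,0]]]'
python3 - <<'E'
from workcell import manip,eyes
import cv2,numpy as np
o=manip.get_obs();print(o["position"],o["ee_rot"],o["ft_force"],o["joint_pos"])
p,d=eyes.camera("wrist");cv2.imwrite("pics/w1.png",p[:,:,::-1]);np.savez("w1.npz",p=p,d=d)
print(eyes.camera_params("wrist"))
E
```

```text
clock: 1.48
position: [0.481, -0.1947, 0.2311]
ee_rot: [0.99, 0.141, 0.0, -0.001]
ft_force: [-0.0, -0.3, -0.8]
grip_width: 0.998
grasp_force: 0.0
clock: 3.1
position: [0.4357, 0.3401, 0.2309]
ee_rot: [0.99, 0.138, -0.0, 0.001]
ft_force: [0.1, -0.5, -0.9]
grip_width: 0.996
grasp_force: 0.0
[0.43570596 0.34005261 0.23088923] [ 9.90495640e-01  1.37542884e-01 -2.88501737e-04  5.08467238e-04] [ 0.10474881 -0.51035464 -0.91311291] [ 0.02471986  0.29278842 -0.91338322  1.6177139   0.23678305  1.34900129
 -2.21564698]
{'fx': 325.19226210127806, 'fy': 325.19226210127806, 'cx': 279.0196317094464, 'cy': 209.79133236327004, 'hand_eye': array([[-3.14500795e-04, -9.47220870e-01, -3.20581542e-01,
         8.24583859e-02],
       [ 9.99999928e-01, -3.66701304e-04,  1.02458663e-04,
         8.20358299e-05],
       [-2.14608654e-04, -3.20581487e-01,  9.47220916e-01,
        -1.42840977e-01],
       [ 0.00000000e+00,  0.00000000e+00,  0.00000000e+00,
         1.00000000e+00]])}
```

```bash
cat >> h.py <<'E'
from scipy.spatial.transform import Rotation as R
def wray(o,uv,z):
    c=eyes.camera_params("wrist");H=c["hand_eye"]
    uv=np.atleast_2d(uv).astype(float);a=np.c_[(uv[:,0]-c["cx"])/c["fx"],(uv[:,1]-c["cy"])/c["fy"]]
    t=np.linalg.norm(a,axis=1,keepdims=True)+1e-9
    d=np.c_[a/t*np.sin(t),np.cos(t)]
    M=R.from_quat(o["ee_rot"]).as_matrix();d=d@(M@H[:3,:3]).T;s=M@H[:3,3]+o["position"]
    return s+d*((z-s[2])/d[:,2])[:,None]
E
python3 - <<'E'
from h import *
from workcell import manip
o=manip.get_obs();p=np.load("w1.npz")["p"];hsv=cv2.cvtColor(p,cv2.COLOR_RGB2HSV)
m=cv2.inRange(hsv,(12,130,140),(28,255,255))
for c in cv2.findContours(cv2.morphologyEx(m,cv2.MORPH_CLOSE,np.ones((7,7))),0,1)[0]:
    if cv2.contourArea(c)<500: continue
    q=wray(o,c[:,0],.072)[:,:2]*1000;r=cv2.minAreaRect(q.astype(np.float32));print(c[:,0].mean(0),np.round(r[0],1),np.round(r[1],1),round(r[2],2))
E
```

```text
[428.49514563 306.19417476] [340.3 119.2] [81.5 21.6] 50.64
[248.27181208 315.59395973] [271.9 333.4] [161.6  57.3] 7.32
[268.28457447 172.35106383] [455.  349.3] [123.5  59.3] 4.55
[35.36601307 52.56862745] [520.1 649.2] [82.4 53.8] 87.38
```

View pics/w1.png

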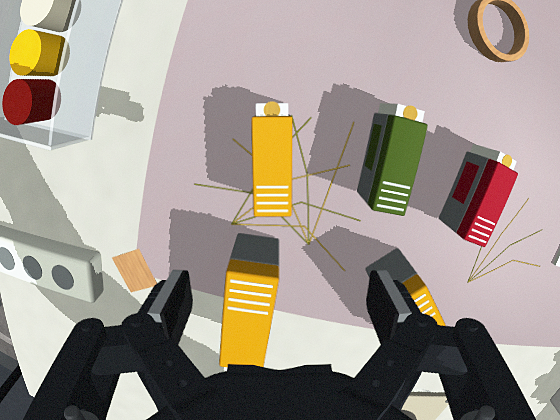

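The wrist view shows the ochre cartridge straight ahead between the fingers, with cap corners at about (252,116), (291,115), (293,216) and (255,217).

```bash
python3 - <<'E'
from h import *
from workcell import manip
o=manip.get_obs();c=wray(o,[[252,116],[291.5,115],[293,216],[255,217]],.072)[:,:2]*1000
print(c.round(1));b=c.mean(0);v=(c[0]+c[1]-c[2]-c[3])/2;L=np.linalg.norm(v);u=v/L
print("len",L,"yaw",np.degrees(np.arctan2(u[1],u[0])),"centre",b+6*u,"grasp",b+6*u-30*u)
print("shift cm",(b-24*u-o["position"][:2]*1000)/10,"tool yaw",2*np.degrees(np.arctan2(o["ee_rot"][1],o["ee_rot"][0])))
E
```

```text
[[497.7 382.6]
 [508.3 347.9]
 [414.5 319. ]
 [403.3 354.9]]
len 98.31005132879135 yaw 16.735154679728687 centre [461.70600069 352.80874814] grasp [432.97662069 344.17030358]
shift cm [-0.29413593  0.44815693] tool yaw 15.760341152036222
```

```bash
python3 -m crank '[[[8.5,-0.3,0.4,-3,0,0,0.6],[8.5,0,0,-5,0,0,0],[8.5,0,0,-5,0,0,0],[8.5,0,0,-4,0,0,0],[8.5,0,0,-2.7,0,0,0],[8.5,0,0,0,0,0,0],[8.5,0,0,0,0,0,0]]]'
python3 -m crank '[[[3,0,0,0,0,0,0],[3,0,0,0,0,0,0],[3,0,0,0,0,0,0],[3,0,0,0,0,0,0],[3,0,0,0,0,0,0],[3,0,0,0,0,0,0],[3,0,0,0,0,0,0],[3,0,0,0,0,0,0]]]' 40
```

```text
clock: 4.03
position: [0.4332, 0.345, 0.0356]
ee_rot: [0.99, 0.143, 0.001, -0.0]
ft_force: [0.4, 0.3, 0.2]
grip_width: 0.995
grasp_force: 0.0
clock: 5.03
position: [0.4326, 0.3455, 0.035]
ee_rot: [0.99, 0.143, 0.0, -0.0]
ft_force: [-0.3, -1.1, 5.4]
grip_width: 0.44
grasp_force: 41.3
```

```bash
python3 -m crank '[[[3,0,0,2,0,0,0],[3,0,0,4,0,0,0],[3,0,0,5,0,0,0],[3,0,0,4,0,0,0],[3,0.5,-3,0,0,0,0],[3,0.5,-5,0,0,0,0],[3,0.5,-5,0,0,0,0],[3,0.5,-5,0,0,0,-1.2],[3,0.5,-5,0,0,0,-2],[3,0,-5,0,0,0,-2],[3,-0.5,-5,0,0,0,-2],[3,-0.5,-5,0,0,0,-2],[3,-0.5,-5,0,0,0,-2],[3,-0.5,-5,0,0,0,-2],[3,-0.6,-5,0,0,0,0],[3,-0.5,-3,0,0,0,0],[3,0,0,0,0,0,0],[3,0,0,0,0,0,0]]]'
python3 - <<'E'
from workcell import manip,eyes
import cv2,numpy as np
o=manip.get_obs();print(o["position"],o["ee_rot"],o["ft_force"],o["torque"],o["joint_pos"])
p,d=eyes.camera("wrist");cv2.imwrite("pics/w2.png",cv2.resize(p,None,fx=1.4,fy=1.4)[:,:,::-1]);np.savez("w2.npz",p=p,d=d)
E
```

```text
clock: 7.28
position: [0.4264, -0.2138, 0.1848]
ee_rot: [1.0, 0.029, 0.0, -0.0]
ft_force: [0.5, 0.4, -3.5]
grip_width: 0.437
grasp_force: 41.3
[ 0.4263814  -0.21375838  0.1847655 ] [ 9.99580202e-01  2.89717324e-02  1.53937117e-04 -1.89017622e-04] [ 0.53387524  0.38637998 -3.46514462] [-0.02118816  0.07254499 -0.00107195] [ 0.8403956   0.06903995 -0.48522523  1.8796696   0.03401645  1.20088302
 -1.16898868]
```

View pics/w2.png

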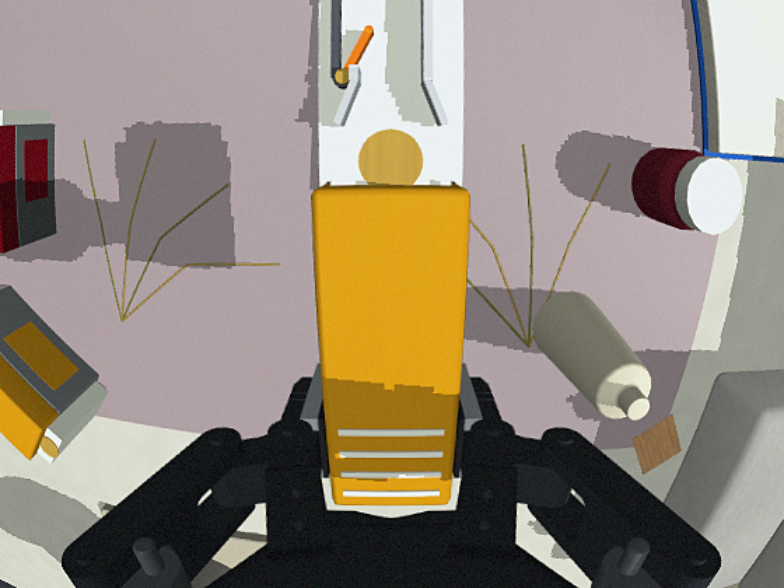

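The wrist view shows the gripped cartridge with its front cap edge at about (315–468,188) in the enlarged picture. The dock lies straight ahead, with plate edges at u≈320 and 463 and the mouth corner of the right wall at (423,82). I'll work out the relative alignment.

```bash
python3 - <<'E'
from h import *
from workcell import manip
o=manip.get_obs();p=np.load("w2.npz")["p"];hsv=cv2.cvtColor(p,cv2.COLOR_RGB2HSV);g=p.astype(float)
# plate edges per row: white vs mat, via saturation-free brightness of green channel (mat pinkish)
V=g[...,1]
def edge(a,lo,hi,sgn):
    de=np.diff(a[lo:hi])*sgn;k=de.argmax();w=np.clip(de[max(k-2,0):k+3],0,None);return lo+max(k-2,0)+(w*np.arange(len(w))).sum()/w.sum()+.5
res={}
for nm,lo,hi,s,z,rows,im in(("plateR",322,342,-1,.008,range(5,105,4),V),("plateL",219,238,1,.008,range(90,125,3),V),
      ("capL",215,242,1,o["position"][2]+.037,range(140,255,5),g[...,0]-g[...,2]),("capR",318,345,-1,o["position"][2]+.037,range(140,255,5),g[...,0]-g[...,2])):
    uv=np.array([[edge(im[v],lo,hi,s),v] for v in rows]);q=wray(o,uv,z)[:,:2]*1000
    c=np.polyfit(q[:,0],q[:,1],1)
    for _ in range(4):
        e=q[:,1]-np.polyval(c,q[:,0]);k=abs(e)<1.5;c=np.polyfit(q[k,0],q[k,1],1)
    print(nm,k.sum(),len(k),"yaw",round(np.degrees(np.arctan(c[0])),2),"y@430,500,550",np.polyval(c,[430,500,550]).round(1),uv[[0,-1]].round(1).tolist())
for nm,uv,z in(("wallR mouth",(423,82),.034),("lipR",(440,124),.034),("lipL",(337,122),.034),("wallL mouth",(359,75),.034),("wallR",(423,5),.034),("pawl tip",(372,28),.024),("cap FL",(315,189),o["position"][2]+.037),("cap FR",(468,189),o["position"][2]+.037)):
    print(nm,wray(o,(np.array(uv)+.5)/1.4-.5,z)[0].round(4)*1000)
E
```

```text
plateR 25 25 yaw 3.33 y@430,500,550 [-263.4 -259.4 -256.5] [[330.5, 5.0], [330.4, 101.0]]
plateL 12 12 yaw 3.29 y@430,500,550 [-162.9 -158.9 -156. ] [[227.0, 90.0], [227.5, 123.0]]
capL 23 23 yaw 3.42 y@430,500,550 [-194.9 -190.7 -187.7] [[222.2, 140.0], [228.3, 250.0]]
capR 23 23 yaw 3.51 y@430,500,550 [-232.1 -227.8 -224.7] [[335.3, 140.0], [330.0, 250.0]]
wallR mouth [ 551.4 -226.6   34. ]
lipR [ 524.9 -239.1   34. ]
lipL [ 522.5 -173.9   34. ]
wallL mouth [ 553.7 -186.2   34. ]
wallR [ 603.8 -223.7   34. ]
pawl tip [ 588.2 -191.9   24. ]
cap FL [ 497.9 -191.7  221.7]
cap FR [ 500.  -227.4  221.7]
```

```bash
python3 -m crank '[[[3,0,0,-5,0,0,0],[3,0,0,-5,0,0,0],[3,0,0,-3,0,0,-0.1],[3,0,0.02,-0.9,0,0,0],[3,0,0,0,0,0,0],[3,0,0,0,0,0,0]]]'
python3 -m crank '[[[3,0,0,-0.1,0,0,0],[3,0,0,0,0,0,0]]]'
```

```text
clock: 8.07
position: [0.4273, -0.2148, 0.0468]
ee_rot: [1.0, 0.028, 0.001, 0.001]
ft_force: [-0.4, -0.5, -1.0]
grip_width: 0.443
grasp_force: 41.2
clock: 8.32
position: [0.4265, -0.2148, 0.0448]
ee_rot: [1.0, 0.028, 0.0, 0.0]
ft_force: [-0.2, -0.3, -2.9]
grip_width: 0.44
grasp_force: 41.2
```

```bash
for i in 1 2; do python3 -m crank '[[[3,0,0,0,0,0,0],[3,0,0,0,0,0,0]]]'|grep -E 'pos|ft'; done; python3 -m crank '[[[3,0,0,-0.1,0,0,0],[3,0,0,0,0,0,0]]]'
```

```text
position: [0.4262, -0.2146, 0.0444]
ft_force: [-0.6, -0.1, -2.4]
position: [0.4262, -0.2146, 0.0443]
ft_force: [-0.4, 0.6, -3.6]
clock: 9.07
position: [0.4262, -0.2146, 0.0432]
ee_rot: [1.0, 0.028, -0.0, -0.0]
ft_force: [-0.1, -0.1, -3.1]
grip_width: 0.439
grasp_force: 41.2
```

```bash
python3 -m crank '[[[3,0,0.09,-0.04,0,0,0],[3,0,0,0,0,0,0],[3,0,0,0,0,0,0]]]'|grep -E 'pos|ft|rot'; python3 -m crank '[[[3,1,0.058,0,0,0,0],[3,1,0.058,0,0,0,0],[3,0,0,0,0,0,0]]]'|grep -E 'pos|ft|rot'; python3 - <<'E'
from workcell import manip;o=manip.get_obs();print(o["position"],o["ee_rot"],o["ft_force"])
E
```

```text
position: [0.4263, -0.2138, 0.043]
ee_rot: [1.0, 0.028, 0.0, 0.0]
ft_force: [-0.1, -0.8, -1.8]
position: [0.4474, -0.2121, 0.043]
ee_rot: [1.0, 0.028, 0.001, -0.0]
ft_force: [1.8, 0.6, -0.8]
[ 0.44741619 -0.21205479  0.04296707] [ 9.99604876e-01  2.81024091e-02  5.63722321e-04 -1.69560411e-04] [ 1.82549973  0.55785792 -0.76738572]
```

```bash
python3 -m crank '[[[3,0.7,0.04,0,0,0,0],[3,0.7,0.04,0,0,0,0],[3,0.6,0.035,0,0,0,0],[3,0,0,0,0,0,0]]]'|grep -E 'pos|ft|rot'; python3 -m crank '[[[3,0.7,0.04,0,0,0,0],[3,0.7,0.04,0,0,0,0],[3,0.6,0.035,0,0,0,0],[3,0,0,0,0,0,0]]]'|grep -E 'pos|ft|rot'
```

```text
position: [0.4671, -0.2112, 0.043]
ee_rot: [1.0, 0.028, 0.001, 0.0]
ft_force: [1.9, -0.3, -0.5]
position: [0.4872, -0.2101, 0.043]
ee_rot: [1.0, 0.028, 0.001, 0.0]
ft_force: [1.1, -1.1, 0.1]
```

```bash
python3 -m crank '[[[3,0.7,0.04,0,0,0,0],[3,0.7,0.04,0,0,0,0],[3,0.6,0.035,0,0,0,0],[3,0,0,0,0,0,0]]]'|grep -E 'pos|ft|rot'; python3 -m crank '[[[3,0.7,0.04,0,0,0,0],[3,0.7,0.04,0,0,0,0],[3,0.6,0.035,0,0,0,0],[3,0,0,0,0,0,0]]]'|grep -E 'pos|ft|rot|for'
```

```text
position: [0.5065, -0.2096, 0.043]
ee_rot: [1.0, 0.027, 0.0, 0.0]
ft_force: [-0.5, -2.6, 1.5]
position: [0.5265, -0.2086, 0.043]
ee_rot: [1.0, 0.027, 0.0, 0.0]
ft_force: [-0.9, -4.4, 1.7]
grasp_force: 42.1
```

```bash
python3 -m crank '[[[3,0.7,0.04,0,0,0,0],[3,0.7,0.04,0,0,0,0],[3,0.6,0.035,0,0,0,0],[3,0,0,0,0,0,0]]]'|grep -E 'pos|ft|rot|for'; python3 -m crank '[[[3,0.7,0.04,0,0,0,0],[3,0.7,0.04,0,0,0,0],[3,0.6,0.035,0,0,0,0],[3,0,0,0,0,0,0]]]'|grep -E 'pos|ft|rot|for'
```

```text
position: [0.5464, -0.2072, 0.043]
ee_rot: [1.0, 0.027, 0.0, 0.0]
ft_force: [-0.8, -2.9, 1.9]
grasp_force: 42.1
position: [0.5664, -0.2059, 0.043]
ee_rot: [1.0, 0.028, 0.0, 0.0]
ft_force: [-0.0, -3.4, 3.1]
grasp_force: 42.2
```

```bash
python3 -m crank '[[[3,0.7,0.04,0,0,0,0],[3,0.7,0.04,0,0,0,0],[3,0.6,0.035,0,0,0,0],[3,0,0,0,0,0,0]]]'|grep -E 'pos|ft|rot|for'; python3 -m crank '[[[3,0.4,0.025,0,0,0,0],[3,0.4,0.025,0,0,0,0],[3,0.4,0.025,0,0,0,0],[3,0,0,0,0,0,0]]]'|grep -E 'pos|ft|rot|for'
```

```text
position: [0.5864, -0.2046, 0.043]
ee_rot: [1.0, 0.028, 0.0, 0.0]
ft_force: [-1.1, -4.5, 3.6]
grasp_force: 42.2
position: [0.598, -0.204, 0.043]
ee_rot: [1.0, 0.028, -0.0, 0.0]
ft_force: [-3.5, -3.3, 5.5]
grasp_force: 42.3
```

```bash
for i in 1; do python3 -m crank '[[[3,0.2,0.012,0,0,0,0],[3,0.2,0.012,0,0,0,0],[3,0,0,0,0,0,0]]]'|grep -E 'pos|ft|for'; done
```

```text
position: [0.6017, -0.2038, 0.043]
ft_force: [-5.0, -3.4, 5.9]
grasp_force: 42.5
```

```bash
python3 -m crank '[[[3,0.2,0.012,0,0,0,0],[3,0,0,0,0,0,0]]]'|grep -E 'pos|ft|for'; python3 -m crank '[[[3,0.2,0.012,0,0,0,0],[3,0,0,0,0,0,0]]]'|grep -E 'pos|ft|for'
```

```text
position: [0.6037, -0.2037, 0.0431]
ft_force: [-4.8, -3.0, 6.7]
grasp_force: 42.5
position: [0.6056, -0.2036, 0.0431]
ft_force: [-5.3, -2.3, 6.2]
grasp_force: 42.5
```

```bash
python3 -m crank '[[[3,0.2,0.012,0.03,0,0,0],[3,0,0,0,0,0,0]]]'|grep -E 'pos|ft|for'; python3 -m crank '[[[3,0.2,0.012,0,0,0,0],[3,0,0,0,0,0,0]]]'|grep -E 'pos|ft|for'; python3 -m crank '[[[3,0.2,0.012,0,0,0,0],[3,0,0,0,0,0,0]]]'|grep -E 'pos|ft|for'
```

```text
position: [0.6077, -0.2034, 0.0431]
ft_force: [-4.6, -2.2, 4.4]
grasp_force: 42.1
position: [0.6097, -0.2032, 0.0431]
ft_force: [-2.5, -3.0, 4.9]
grasp_force: 42.2
position: [0.6118, -0.203, 0.0431]
ft_force: [-3.9, -3.1, 3.8]
grasp_force: 42.2
```

```bash
for i in 1; do python3 -m crank '[[[3,0.15,0.009,0,0,0,0],[3,0,0,0,0,0,0]]]'|grep -E 'pos|ft'; done; python3 -m crank '[[[3,0.15,0.009,0,0,0,0],[3,0,0,0,0,0,0]]]'|grep -E 'pos|ft'; python3 -m crank '[[[3,0.15,0.009,0,0,0,0],[3,0,0,0,0,0,0]]]'|grep -E 'pos|ft'
```

```text
position: [0.6132, -0.2029, 0.0431]
ft_force: [-5.1, -3.4, 4.5]
position: [0.6148, -0.2028, 0.0431]
ft_force: [-4.0, -2.9, 4.7]
position: [0.6157, -0.2028, 0.0431]
ft_force: [-7.8, -2.3, 5.8]
```

Touch at about x=0.615. I'll continue in 1 mm steps.

```bash
python3 -m crank '[[[3,0.1,0.006,0,0,0,0],[3,0,0,0,0,0,0]]]'|grep -E 'pos|ft'; python3 -m crank '[[[3,0.1,0.006,0,0,0,0],[3,0,0,0,0,0,0]]]'|grep -E 'pos|ft';python3 -m crank '[[[3,0.1,0.006,0,0,0,0],[3,0,0,0,0,0,0]]]'|grep -E 'pos|ft'
```

```text
position: [0.6164, -0.2028, 0.0431]
ft_force: [-8.9, -1.9, 8.8]
position: [0.6173, -0.2027, 0.0431]
ft_force: [-10.2, -1.9, 9.1]
position: [0.6184, -0.2027, 0.0432]
ft_force: [-9.6, -2.0, 7.6]
```

```bash
python3 -m crank '[[[3,0.1,0.006,0,0,0,0],[3,0,0,0,0,0,0]]]'|grep -E 'pos|ft'; python3 -m crank '[[[3,0.1,0.006,0,0,0,0],[3,0,0,0,0,0,0]]]'|grep -E 'pos|ft';python3 - <<'E'
from workcell import eyes
import cv2,numpy as np
p,d=eyes.camera("scene");q,_=eyes.camera("top");
a=cv2.resize(p[150:240,95:285],None,fx=4,fy=4,interpolation=2);b=cv2.resize(q[120:240,340:430],None,fx=3,fy=3,interpolation=2)
b=b[:360];cv2.imwrite("pics/s2.png",np.vstack([a[:360]])[:,:,::-1]);cv2.imwrite("pics/t2.png",b[:,:,::-1])
E
```

```text
position: [0.6189, -0.2025, 0.0432]
ft_force: [-12.9, -1.3, 10.6]
position: [0.6197, -0.2025, 0.0432]
ft_force: [-14.7, -1.3, 11.2]
```

View pics/s2.png

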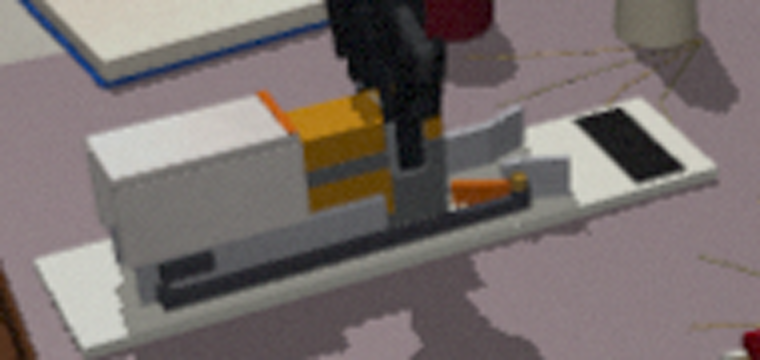

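The pawl (480,188) is right at the cartridge's rear, so it is at or near the snap. I'll go one more millimetre, then ease back to feel whether it holds.

```bash
python3 -m crank '[[[3,0.1,0.006,0.03,0,0,0],[3,0,0,0,0,0,0]]]'|grep -E 'pos|ft'; python3 -m crank '[[[3,-0.1,-0.006,0,0,0,0],[3,-0.1,-0.006,0,0,0,0],[3,-0.1,-0.006,0,0,0,0],[3,0,0,0,0,0,0]]]'|grep -E 'pos|ft';  python3 -m crank '[[[3,-0.1,-0.006,0,0,0,0],[3,0,0,0,0,0,0]]]'|grep -E 'pos|ft'
```

```text
position: [0.6204, -0.2025, 0.0432]
ft_force: [-14.0, -1.3, 11.2]
position: [0.6189, -0.2025, 0.0431]
ft_force: [-4.3, -2.0, 2.8]
position: [0.6181, -0.2026, 0.0432]
ft_force: [-4.8, -2.9, 2.7]
```

```bash
python3 -m crank '[[[3,-0.1,-0.006,0,0,0,0],[3,0,0,0,0,0,0]]]'|grep -E 'pos|ft';  python3 -m crank '[[[3,-0.1,-0.006,0,0,0,0],[3,0,0,0,0,0,0]]]'|grep -E 'pos|ft'
```

```text
position: [0.6173, -0.2026, 0.0432]
ft_force: [-3.9, -3.6, -0.5]
position: [0.6167, -0.2026, 0.0432]
ft_force: [-2.1, -3.2, -3.0]
```

```bash
python3 -m crank '[[[3,-0.1,-0.006,0,0,0,0],[3,0,0,0,0,0,0]]]'|grep -E 'pos|ft';  python3 -m crank '[[[3,-0.1,-0.006,0,0,0,0],[3,0,0,0,0,0,0]]]'|grep -E 'pos|ft'
```

```text
position: [0.6165, -0.2025, 0.0435]
ft_force: [3.0, -3.4, -6.8]
position: [0.6162, -0.2025, 0.0437]
ft_force: [7.6, -3.5, -7.6]
```

Pulling back is now blocked (+7.6 N with almost no motion), so the pawl has caught it. I'll relax, release and lift.

```bash
python3 -m crank '[[[3,0.15,0.009,0,0,0,0],[3,0,0,0,0,0,0],[6.5,0,0,0,0,0,0],[6.5,0,0,0,0,0,0],[6.5,0,0,0,0,0,0],[6.5,0,0,0,0,0,0],[6.5,0,0,0,0,0,0]]]'; python3 -m crank '[[[6.5,0,0,2,0,0,0],[6.5,0,0,4,0,0,0],[6.5,0,0,5,0,0,0],[6.5,0,0,4,0,0,0],[6.5,-5,0,0,0,0,0],[6.5,-6,0,0,0,0,0],[6.5,-6,0,0,0,0,0],[6.5,0,0,0,0,0,0]]]'
python3 - <<'E'
from workcell import eyes
import cv2,numpy as np
q,_=eyes.camera("top");p,_=eyes.camera("scene")
a=cv2.resize(p[150:240,95:285],None,fx=4,fy=4,interpolation=2);b=cv2.resize(q[90:240,345:425],(213,400),interpolation=2)
c=np.zeros((760,760,3),np.uint8)[:600];c=np.zeros((400,980,3),np.uint8);c[:360,:760]=a;c[:,765:978]=b
cv2.imwrite("pics/end.png",cv2.resize(c,None,fx=.8,fy=.8)[:,:,::-1])
E
```

```text
clock: 20.42
position: [0.6162, -0.2026, 0.0436]
ee_rot: [1.0, 0.028, 0.0, 0.0]
ft_force: [-1.0, -0.1, -0.4]
grip_width: 0.759
grasp_force: 0.0
clock: 21.42
position: [0.4425, -0.2034, 0.1947]
ee_rot: [1.0, 0.026, -0.001, 0.001]
ft_force: [0.1, -0.2, 1.4]
grip_width: 0.765
grasp_force: 0.0
```

View pics/end.png

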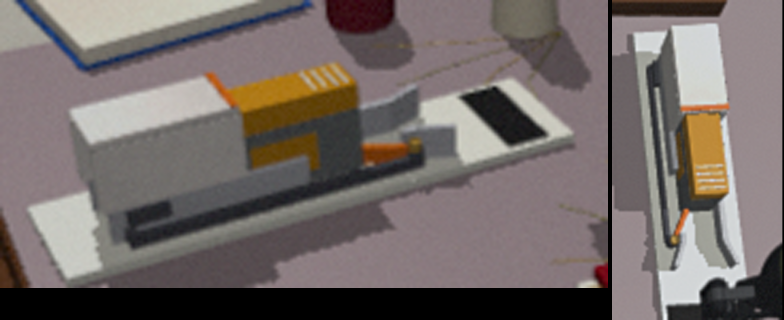

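The pawl (about (680,225) in the top view) slants in behind the cartridge's rear face at its original angle. The cartridge stands straight under the hood and the gripper is clear.

```bash
python3 -c "
from workcell import job
print(job.hand_in())"
```

```text
the job is handed in; nothing more can be done
None
```

I slid the small ochre cartridge nose first into the dock until the catch held it (pulling back met a firm stop), released it, moved the arm clear and handed the job in; no verdict came back.

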